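Pump up the drinks keg until its pressure pin stands out

ROBOT

A 6-joint arm with a two-finger parallel gripper is mounted at the origin on a cart in front of the work surface, level with it; the furniture and walls round the work are solid. World frame = base frame: x ahead of the robot, y to its left, z up, the work surface at z = 0. Lengths are in mm, angles in rad, forces in N, time in s.
With the tool pointing down it reaches from about 350 to 725 mm from the base axis. Payload 6 kg.
Tool frame: the origin (TCP) lies between the finger pads; the fingertips stand 25 mm ahead of it and the grasp point (between the pads) lies 6 mm ahead of it; z points along the fingers, y is the direction in which the jaws open and shut (so a half turn about z gives the same grasp; the last joint's range is limited). The gripper opens to 85 mm and grips with 20 to 120 N. Pads are 22 mm wide; open, the fingers measure 114 mm over their backs; the gripper's body (76 mm by 85 mm) begins 54 mm behind the grasp point. The pads swing forward as they close: fully open they stand 13 mm farther back than shut.
Start: joints at [0.334, 0.04, 0.085, 0, -1.615, -0.334], TCP at [599.978, 0.019, 232.661] pointing down, gripper open.
Joint ranges: [-2.56, 2.56], [-1.29, 2.01], [-1.08, 1.49], [-3.29, 1.98], [-2.81, -0.18], [-2.99, 2.99]. Speed limits (rad/s): [2.57, 2.57, 3.01, 3.14, 3.14, 3.14].

INTERFACE

Orientations are given as [roll, pitch, yaw] about the fixed x, y, z axes, in that order (R = Rz(yaw) Ry(pitch) Rx(roll)).
In Python, from bench import manip gives the robot as it stands.
- The arm moves only by the tool step_arm, never from a script. Its argument "increments" is a list of rows, each an object with "rot": the turn, a rotation vector about the tool's x, y, z in rad, a list of three; "dp": the shift along the tool's x, y, z in m, a list of three; "grip": the finger opening in m, from 0 to 0.0854. A call has 1 to 8 rows; each row is the pose to reach, as a shift and turn from the pose commanded when the call began, along the tool's axes at that moment; what a row does not reach only later rows make up. A row lasts 1/10 s, in which the tool goes at most 50 mm and 8.59 degrees, less where a joint would pass 70% of its speed; a pose out of reach is approached as far as the arm can. A call with a gripper value outside its range is refused whole. The fingers move at their own pace and stop on an object; the grip force is fixed at half the most. Time passes only in rows, so rows that repeat a pose let the fingers close. It gives the time, the measured TCP pose, the force and the opening at its end, in the units of the state.
- manip.state(): the state, without advancing time (a new reading comes with each control period).
- manip.capture(name): name is "scene" or "side" or "wrist"; returns the picture (480x640x3 uint8, red, green, blue); there is no depth.
- manip.get_calibration(name): a dict with "intrinsics" (3x3 intrinsics, pixels), "pose" (4x4, takes a point from camera to world coordinates). Camera axes: x right, y down, z forward; pixel columns grow to the right and rows downward; lengths in mm; the calibration is good to about 2 mm. The wrist camera is an equidistant fisheye: a pixel r from the principal point sees the ray r / f radians off the axis. A picture is of the moment at which its call begins: read the wrist's pose just before it. get_calibration takes no time and is no camera call; for the wrist camera it gives the pose at the moment of the call.
- manip.finish_job(): hands the job in, once; it reports no verdict.
Trained networks look in the newest picture that a camera, given by its name, has taken for a name from the list of things; names that differ only in an ending like _2 or _b are one class to them, and where a whole thing is asked for, a point or a joint stands for the part that bears it (a point fixed in the world has none). Each returns a list of dicts, best first, with "score" (0 to 1); they miss things now and then, are a little off and sometimes report something else, mostly with a low value. They report only what shows in the picture. A call takes as long as a camera call.
- manip.look_for(query, camera): "centre" ([x, y, z] in mm, in the coordinates of the camera as it stood for that picture, good to about 4 mm: the middle of the surface that is visible of it).
- manip.outline_of(query, camera): "region" (480x640 bool, what is visible of it).
The state is a dict: "time_s": time; "qpos": joint angles; "qvel": joint speeds; "joint_torque": joint torques, N m; "position": TCP position; "eef_rot": TCP orientation; "ft_force": force on the tool from outside, world axes, zero at the start; "torque": the same for the moment, N m; "width": opening from 0.0 (shut) to 1.0 (fully open).
Only numpy, scipy, OpenCV 4.12 (cv2) and the standard library are available. Lean on these libraries where they do the work, as an engineer would, in place of code of your own. Each camera call takes 0.05 s, during which the arm holds its last target.

TASK

Get the blue-grey drinks keg ready to serve: press the white vent tab on its lid down flat so that it is shut, then push the black pump knob down and let it rise again, stroke after stroke, until the red indicator pin beside it stands fully out; finish with the knob back up. Work only by pushing with the fingertips: do not touch the red pin, do not lift anything, and leave the keg, the cup under its tap, the glass, the lemon and the jar standing where they are.

Things in the scene. Friction and masses are not known exactly. Their poses are not given: they have to be found in the camera images.
- keg: Blue-grey drinks keg, 136 mm across, loose on the worktop, about 2 kg. Origin: centre of its underside; z up; +x from its tap to its back. Black lid, 126 mm across, its top 166 mm above the origin; in its middle the pump, on the +y side the white vent tab, on the -y side (44 mm from the axis) the red indicator pin in a steel gland. Tap on the -x side, spout 106 mm from the axis.
- pump (a joint): Pump stroke, m: 0 up, 0.024 down at its stop. A spring lifts it; pushing it down takes 4 N at the top to 8 N at the bottom, a few N more at full pressure. With the vent shut each down-stroke adds pressure roughly in proportion to its length; the up-stroke loses none. 3 to 8 full strokes are needed, varying with how full the keg is. At full pressure a relief valve lets go: extra strokes do no harm.
- pump_top (a point): Centre of the flat top of the black pump knob (51 mm across, flat over 40 mm, 16 mm thick), on the keg's axis; 221 mm above the worktop when up, 197 mm when pushed down. It moves with the pump.
- indicator_pin (a joint): How far the red indicator pin stands out, in m: 0 in, 0.018 fully out. It stays in for the first strokes, then pops out over the last two or three. It stays out when the pump rises.
- pin_top (a point): Centre of the top of the red indicator pin (10 mm across, with a white band that shows when it is out), 44 mm from the keg's axis; 174 mm above the worktop when in, 192 mm when fully out. It moves with the pin.
- vent_tab (a joint): Angle of the white vent tab, rad: 0 standing up, open; 0.9 flat on the lid, shut, at its stop. It starts between 0 and 0.2 and stays where it is left by friction (2 to 3 N at its tip). While it is open, pumping builds no pressure.
- vent_tip (a point): Middle of the white vent tab's upper face at its free end (tab 38 mm long, 16 to 20 wide, 4 to 5 thick). Hinge on the keg's +y side, along the keg's x, 40 mm from the axis, 173 mm above the worktop; the tab leans outward. Fully open its tip is 61 mm from the axis, 205 mm above the worktop; shut 78 mm from the axis (past the lid's edge), 176 mm above the worktop.
- cup: White cup with dark stripes, 65 mm across, 50 mm tall, standing loose under the keg's tap, its handle to the side. Origin: on its underside, 12 mm from the bowl's centre towards the handle; z up.
- glass: Clear tumbler, 79 mm across, 90 mm tall, loose. Origin: centre of its underside; z up.
- lemon: Yellow lemon, 71 x 53 x 51 mm, loose. Origin: under its middle.
- jar: Glass jar with a red screw cap, 62 mm across, 86 mm tall, loose. Origin: centre of its underside; z up.

How it is judged:
By the outcome, as a careful person would: the job done as asked, in the order asked, and still so for the second after the job is handed in, with the robot touching nothing.
It also fails if it takes over 51 s, if anything falls off the work surface, if the arm or the gripper's body presses on something with over 40 N, if the wrist force passes 120 N, or if a joint passes its speed limit or range.

## Working session

There is one attempt and no reset: what is moved stays moved. The work goes in short steps, Python scripts to look and compute and a tool call to move; the robot and the scene stay as the last step left them, time stands still between calls to the robot, and variables do not carry over. Pictures are saved under pics/ and viewed, and the job is handed in when it is done.

Besides the shell and the picture viewer there is one more tool, called after ">>>" as name(argument=value, ...) on one line, values as JSON. step_arm: Moves the arm, as the interface text tells. Its arguments: {"type":"object","properties":{"increments":{"type":"array","items":{"type":"object","properties":{"rot":{"type":"array","items":{"type":"number"}},"dp":{"type":"array","items":{"type":"number"}},"grip":{"type":"number"}}}}},"required":["increments"]}

```bash
mkdir -p pics; ls
python3 - <<'E'
from bench import manip
import cv2,numpy as np
print(manip.state())
for n in ["scene","side","wrist"]:
    c=manip.get_calibration(n)
    im=manip.capture(n); cv2.imwrite(f"pics/{n}0.png",im[:,:,::-1])
    print(n,c["intrinsics"],np.round(c["pose"],3))
    if n!="wrist" or 1:
        T=np.array(c["pose"])
        for q in ["keg","pump_top","pin_top","vent_tip","cup","glass","lemon","jar"]:
            if n=="wrist" and q in("cup","glass","lemon","jar"): continue
            for d in manip.look_for(q,n)[:1]:
                print(n,q,round(d["score"],2),np.round((T@np.r_[d["centre"],1])[:3],1))
print(manip.state()["time_s"])
E
```

```text
pics
{'time_s': 0.0, 'qpos': array([ 3.33704186e-01,  4.08152346e-02,  8.37639664e-02, -4.65815366e-04,
       -1.61548354e+00, -3.33684787e-01]), 'qvel': array([ 8.01922045e-04,  5.38176351e-04,  3.37401293e-04, -1.26571627e-03,
        2.98840679e-05, -8.03181580e-04]), 'joint_torque': array([-7.27207535e-04, -3.68200672e+01,  3.47413230e+01,  6.93227157e+00,
       -5.48646509e-03, -9.47124363e-06]), 'position': array([5.99665552e+02, 8.28449698e-02, 2.31650715e+02]), 'eef_rot': array([ 3.13979764e+00, -1.29681911e-04, -1.57075641e+00]), 'ft_force': array([ 0.45417578, -0.1901555 ,  0.5590597 ]), 'torque': array([-0.01300516,  0.01468551, -0.0038017 ]), 'width': 1.0018308800529714}
scene [[601.49604857   0.         310.92243205]
 [  0.         601.49604857 232.475538  ]
 [  0.           0.           1.        ]] [[-7.79000e-01 -2.54000e-01  5.73000e-01 -6.13110e+01]
 [-6.27000e-01  3.31000e-01 -7.05000e-01  9.05613e+02]
 [-1.00000e-02 -9.09000e-01 -4.17000e-01  5.78632e+02]
 [ 0.00000e+00  0.00000e+00  0.00000e+00  1.00000e+00]]
scene pump_top 0.79 [571.8 123.5 216.7]
scene pin_to
[... 475 characters left out ...]
1.00000e+00]]
side keg 0.61 [559.5  65.7 121.8]
side pump_top 0.74 [566.8 106.  218.1]
side vent_tip 0.48 [568.9 165.2 194. ]
side cup 0.83 [459.9  87.9  33.9]
side glass 0.69 [430.8 318.5  57.8]
side lemon 0.86 [ 431.2 -104.5   37.2]
side jar 0.93 [671.8 -63.4  61.5]
wrist [[371.64829954   0.         322.82762582]
 [  0.         371.64829954 236.36587883]
 [  0.           0.           1.        ]] [[-1.00000e+00  1.00000e-03 -2.00000e-03  6.00811e+02]
 [ 0.00000e+00  9.57000e-01  2.89000e-01 -7.40870e+01]
 [ 2.00000e-03  2.89000e-01 -9.57000e-01  3.73292e+02]
 [ 0.00000e+00  0.00000e+00  0.00000e+00  1.00000e+00]]
wrist keg 0.6 [579.2  65.4 165.4]
wrist pin_top 0.59 [450.   86.8  31.9]
1.15
```

View pics/scene0.png

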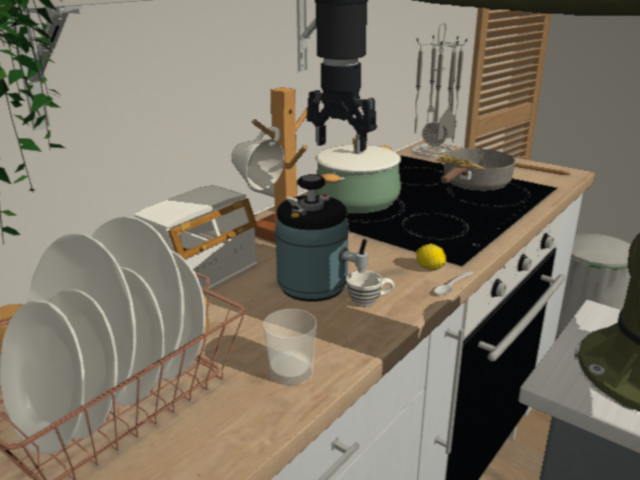

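View pics/side0.png

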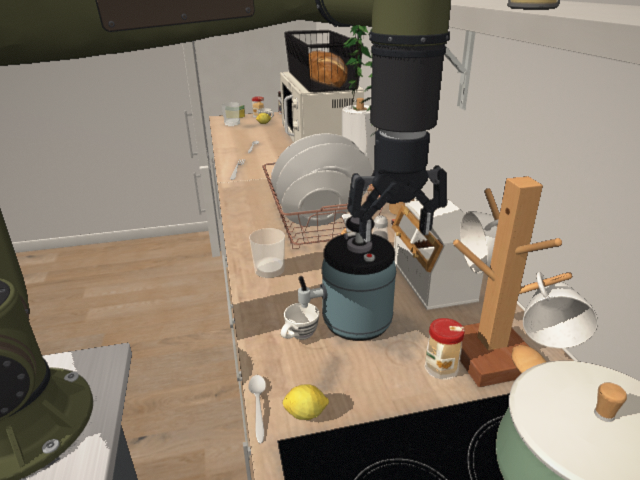

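View pics/wrist0.png

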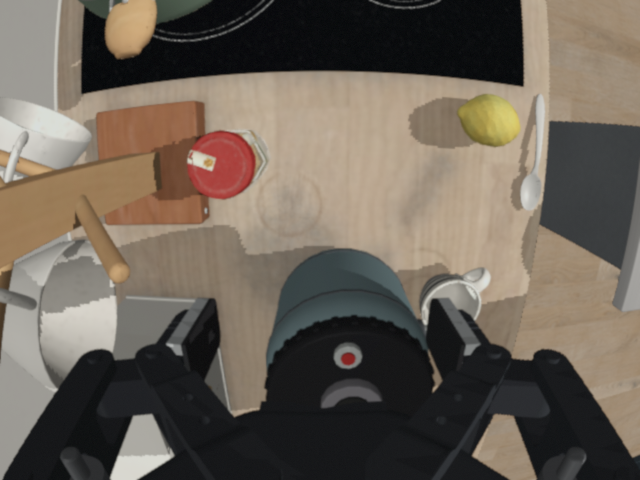

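Run:
```python
import cv2
a=cv2.imread("pics/scene0.png")[160:310,250:400]; b=cv2.imread("pics/side0.png")[190:345,280:435]
cv2.imwrite("pics/sc_crop.png",cv2.resize(a,(600,600),interpolation=cv2.INTER_CUBIC))
cv2.imwrite("pics/si_crop.png",cv2.resize(b,(600,600),interpolation=cv2.INTER_CUBIC))
```

```text
(no output)
```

View pics/sc_crop.png

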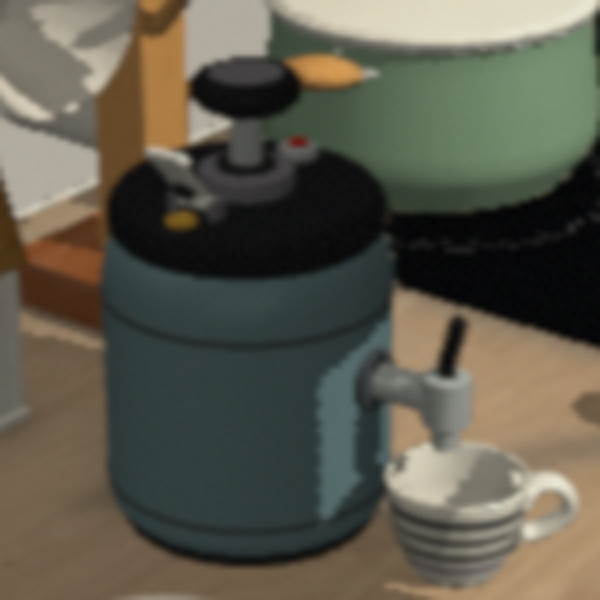

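View pics/si_crop.png

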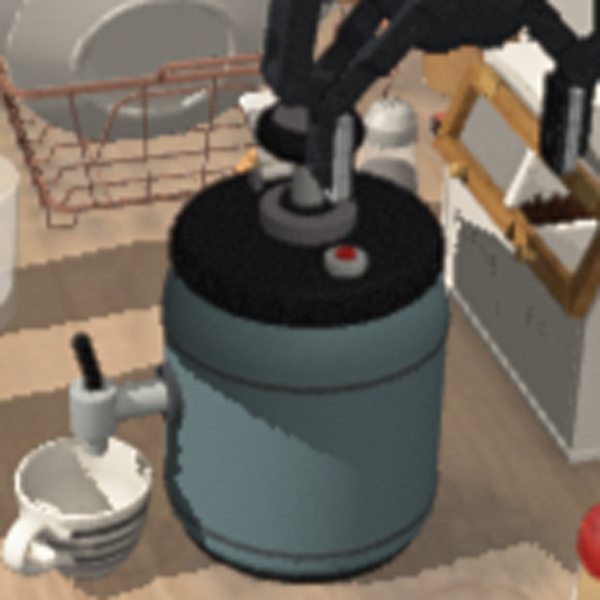

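```bash
cat > h.py <<'E'
import numpy as np
from bench import manip
def ray(n,u,v,c=None):
    c=c or manip.get_calibration(n); K=np.array(c["intrinsics"]);T=np.array(c["pose"])
    a=(u-K[0,2])/K[0,0]; b=(v-K[1,2])/K[1,1]
    if n=="wrist":
        r=np.hypot(a,b); s=np.sin(r)/max(r,1e-9); d=np.array([a*s,b*s,np.cos(r)])
    else: d=np.array([a,b,1.])
    return T[:3,3],T[:3,:3]@d
def atz(n,u,v,z):
    o,d=ray(n,u,v); return np.round(o+d*(z-o[2])/d[2],1)
def proj(n,P,c=None):
    c=c or manip.get_calibration(n); K=np.array(c["intrinsics"]);T=np.array(c["pose"])
    p=T[:3,:3].T@(np.asarray(P,float)-T[:3,3])
    if n=="wrist":
        r=np.hypot(p[0],p[1]); th=np.arctan2(r,p[2]); k=th/r
        return np.round([K[0,0]*k*p[0]+K[0,2],K[1,1]*k*p[1]+K[1,2]],1)
    return np.round((K@p)[:2]/p[2],1)
E
python3 - <<'E'
from h import *
print("knob",atz("scene",311.75,178,221),atz("side",360,220.5,221))
print("pin",atz("scene",324.25,196.25,174),atz("side",369.4,255.6,174),atz("wrist",347.5,358,174))
for z in(195,200,205):print("tip",atz("scene",291.3,199.5,z))
# lid edges wrist/side
print("lid L/R side z160",atz("side",280+170/600*155,190+245/600*155,166),atz("side",280+445/600*155,190+245/600*155,166))
print("lid scene",atz("scene",250+108/4,160+205/4,166),atz("scene",250+390/4,160+205/4,166))
E
```

```text
knob [573.8 120.5 221. ] [576.  109.4 221. ]
pin [575.6  82.  174. ] [580.8  66.6 174. ] [584.4  68.6 174. ]
tip [578.6 171.7 195. ]
tip [570.2 181.3 200. ]
tip [561.9 190.9 205. ]
lid L/R side z160 [510.5 107.1 166. ] [631.2  76.  166. ]
lid scene [610.2 175.1 166. ] [510.5  98.8 166. ]
```

>>> step_arm(increments=[{"dp": [0,0,-0.04],"rot": [0,0,0],"grip": 0.0},{"dp": [-0.01,0.012,-0.08],"rot": [0,0,0],"grip": 0.0},{"dp": [-0.02,0.025,-0.11],"rot": [0,0,0],"grip": 0.0},{"dp": [-0.02,0.025,-0.11],"rot": [0,0,0],"grip": 0.0},{"dp": [-0.02,0.025,-0.11],"rot": [0,0,0],"grip": 0.0},{"dp": [-0.02,0.025,-0.11],"rot": [0,0,0],"grip": 0.0}])

```text
time_s: 1.75
position: [574.9, 20.1, 341.3]
eef_rot: [3.139, -0.0, -1.571]
ft_force: [-0.4, 0.0, -0.5]
width: 0.002
```

Run:
```python
from h import *
import cv2
c=manip.get_calibration("wrist"); np.save("c1.npy",c,allow_pickle=True)
im=manip.capture("wrist"); cv2.imwrite("pics/wrist1.png",im[:,:,::-1])
im=manip.capture("side"); cv2.imwrite("pics/side1.png",im[:,:,::-1])
cv2.imwrite("pics/si_crop1.png",cv2.resize(im[60:345,280:480,::-1],None,fx=2,fy=2))
s=manip.state();print(s["position"],s["eef_rot"],s["width"],s["ft_force"],s["time_s"])
for r in [(573,115,221),(580,70,174)]: print(proj("wrist",r))
```

```text
[574.92310502  19.902499   341.05332613] [ 3.13896995e+00 -7.27594057e-04 -1.57097320e+00] 0.0010457223537294513 [-0.60576313  0.88056995  0.00584299] 1.85
[325.2 341.4]
[316.9 270. ]
```

View pics/wrist1.png

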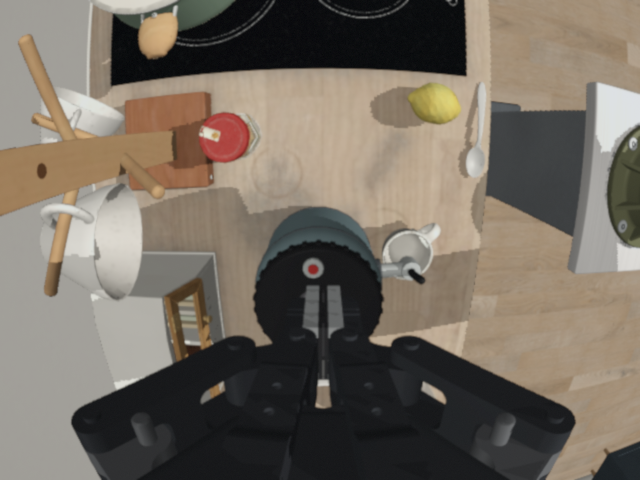

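View pics/si_crop1.png

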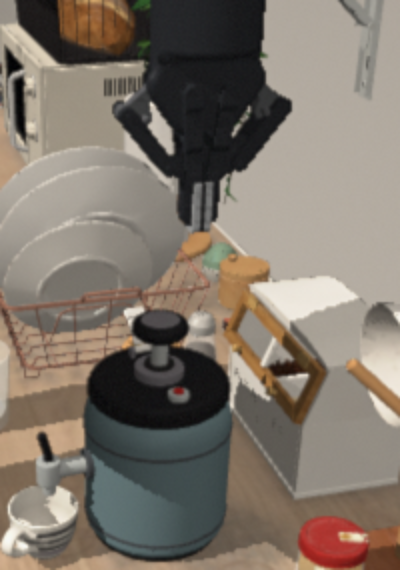

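Run:
```python
from h import *
print("pin",atz("wrist",313.5,268.5,174))
L=atz("wrist",254.5,300,166);R=atz("wrist",384,300,166);print(L,R,atz("wrist",318,241,166))
print("knob side",atz("side",360,223-.5,221), atz("side",369.3,256,174))
print("tap", atz("wrist",418,275,120))
```

```text
pin [583.   68.5 174. ]
[640.  104.5 166. ] [516.2 104.7 166. ] [579.   45.4 166. ]
knob side [573.7 102.  221. ] [580.3  65.3 174. ]
tap [471.7  98.7 120. ]
```

>>> step_arm(increments=[{"dp": [-0.05,0.002,0],"rot": [0,0,0],"grip": 0.0},{"dp": [-0.095,0.004,0],"rot": [0,0,0],"grip": 0.0},{"dp": [-0.14,0.008,0.0],"rot": [0,0,0],"grip": 0.0},{"dp": [-0.156,0.008,0.04],"rot": [0,0,0],"grip": 0.0},{"dp": [-0.156,0.008,0.08],"rot": [0,0,0],"grip": 0.0},{"dp": [-0.156,0.008,0.09],"rot": [0,0,0],"grip": 0.0},{"dp": [-0.156,0.008,0.09],"rot": [0,0,0],"grip": 0.0}])

```text
time_s: 2.55
position: [566.5, 175.2, 250.8]
eef_rot: [3.138, -0.003, -1.571]
ft_force: [0.5, 0.3, 1.2]
width: -0.001
```

```bash
cat > snap.py <<'E'
import sys,cv2
from h import *
k=sys.argv[1]
s=manip.state();print(np.round(s["position"],1),np.round(s["ft_force"],1),s["time_s"])
out=[]
a=manip.capture("scene")[120:320,240:400]; b=manip.capture("side")[150:350,280:440]
o=np.hstack([cv2.resize(x,(400,500),interpolation=cv2.INTER_CUBIC) for x in (a,b)])
cv2.imwrite(f"pics/s{k}.png",o[:,:,::-1])
E
python3 snap.py 2
```

```text
[566.5 175.2 250.8] [0.5 0.3 1.2] 2.55
```

View pics/s2.png

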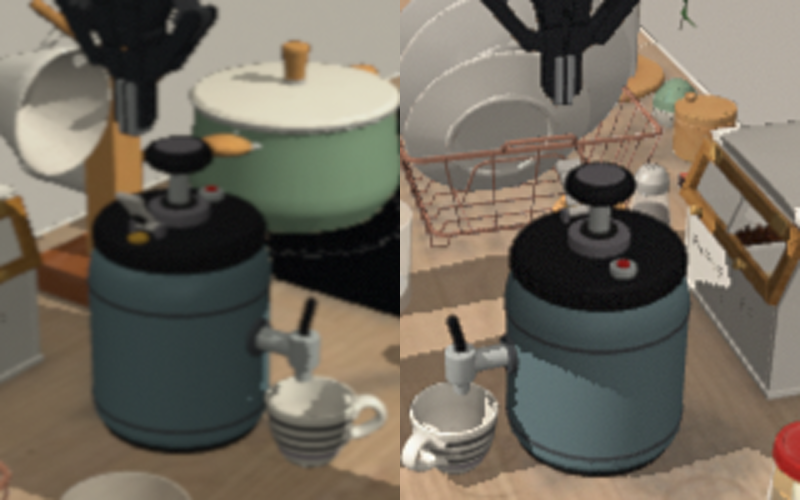

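Run:
```python
from h import *
f=lambda p:((p-[240,120])*2.5)
for P in [(566.5,175.2,226),(568,172,204),(572,150,173),(577,110,221),(583,67,174)]: print(P,f(proj("scene",P)),(proj("side",P)-[280,150])*2.5+[400,0])
```

```text
(566.5, 175.2, 226) [137.25 161.75] [561.5 133.5]
(568, 172, 204) [139.25 190.  ] [564.5 162. ]
(572, 150, 173) [156.   220.75] [577.  211.5]
(577, 110, 221) [185.   140.25] [601.25 175.75]
(583, 67, 174) [215.   182.75] [626.25 263.25]
```

Run:
```python
from h import *
f=lambda p:((p-[240,120])*2.5)
for P in [(566.5,175.2,226),(566.5,175.2,238),(566.5,175.2,251),(566,172,205),(570,176,205)]: print(P,f(proj("scene",P)),(proj("side",P)-[280,150])*2.5+[400,0])
```

```text
(566.5, 175.2, 226) [137.25 161.75] [561.5 133.5]
(566.5, 175.2, 238) [137. 145.] [561.75 118.5 ]
(566.5, 175.2, 251) [136.5  126.75] [562. 102.]
(566, 172, 205) [141.5 189.5] [561.75 161.  ]
(570, 176, 205) [133.25 189.75] [565.5  158.25]
```

>>> step_arm(increments=[{"dp": [0,-0.001,0.008],"rot": [0,0,0],"grip": 0.0},{"dp": [0,-0.002,0.015],"rot": [0,0,0],"grip": 0.0},{"dp": [0,-0.002,0.02],"rot": [0,0,0],"grip": 0.0},{"dp": [0,-0.002,0.025],"rot": [0,0,0],"grip": 0.0},{"dp": [0,-0.002,0.03],"rot": [0,0,0],"grip": 0.0},{"dp": [0,-0.002,0.03],"rot": [0,0,0],"grip": 0.0}])

```text
time_s: 3.25
position: [568.7, 175.9, 221.7]
eef_rot: [3.14, -0.001, -1.571]
ft_force: [0.2, -0.1, 0.5]
width: 0.001
```

```bash
python3 snap.py 3
```

```text
[568.7 175.9 221.7] [ 0.2 -0.1  0.5] 3.25
```

View pics/s3.png

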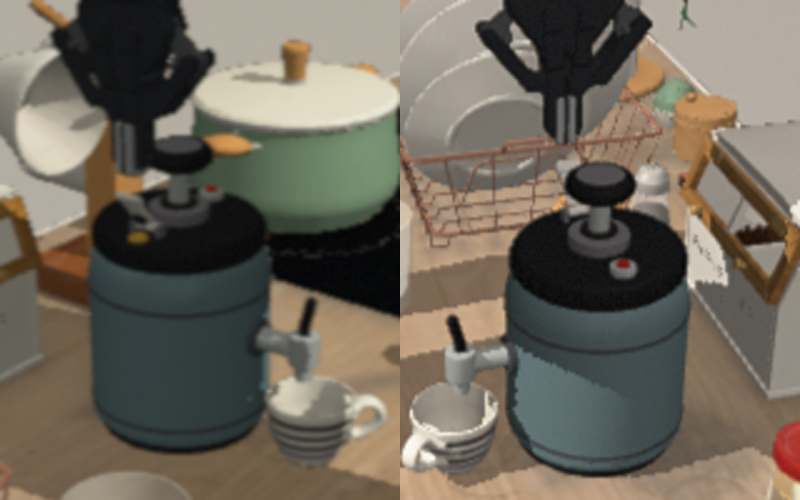

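>>> step_arm(increments=[{"dp": [0,0,0.007],"rot": [0,0,0],"grip": 0.0},{"dp": [0,0,0.014],"rot": [0,0,0],"grip": 0.0},{"dp": [-0.001,0,0.019],"rot": [0,0,0],"grip": 0.0},{"dp": [-0.003,0,0.023],"rot": [0,0,0],"grip": 0.0},{"dp": [-0.004,0,0.026],"rot": [0,0,0],"grip": 0.0},{"dp": [-0.004,0,0.026],"rot": [0,0,0],"grip": 0.0}])

```text
time_s: 3.95
position: [569.4, 181.5, 197.6]
eef_rot: [-3.139, 0.003, -1.57]
ft_force: [-0.5, 4.3, 4.6]
width: -0.002
```

```bash
python3 snap.py 4
```

```text
[569.4 181.5 197.6] [-0.5  4.3  4.6] 3.95
```

View pics/s4.png

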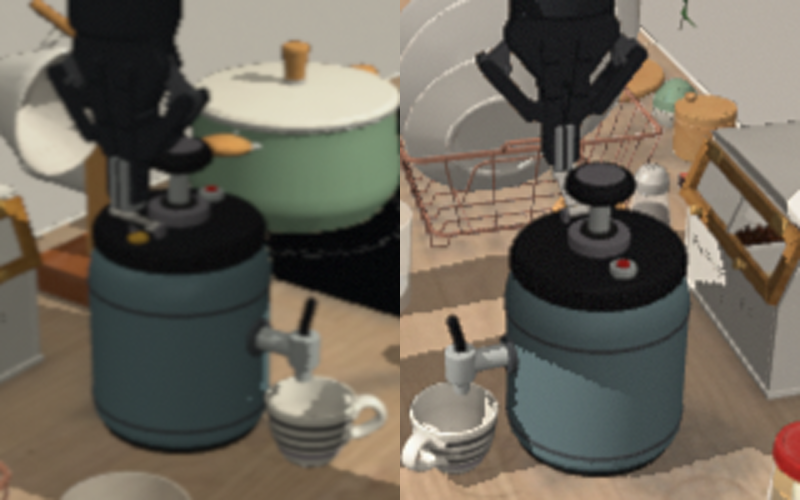

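>>> step_arm(increments=[{"dp": [-0.003,0,0.003],"rot": [0,0,0],"grip": 0.0},{"dp": [-0.005,0,0.006],"rot": [0,0,0],"grip": 0.0},{"dp": [-0.006,0,0.009],"rot": [0,0,0],"grip": 0.0},{"dp": [-0.006,0,0.012],"rot": [0,0,0],"grip": 0.0},{"dp": [-0.006,0,0.012],"rot": [0,0,0],"grip": 0.0}])

```text
time_s: 4.55
position: [568.7, 185.7, 183.6]
eef_rot: [3.14, -0.001, -1.571]
ft_force: [-0.5, 0.2, -0.2]
width: 0.003
```

```bash
python3 snap.py 5
```

```text
[568.7 185.7 183.6] [-0.5  0.2 -0.2] 4.55
```

View pics/s5.png

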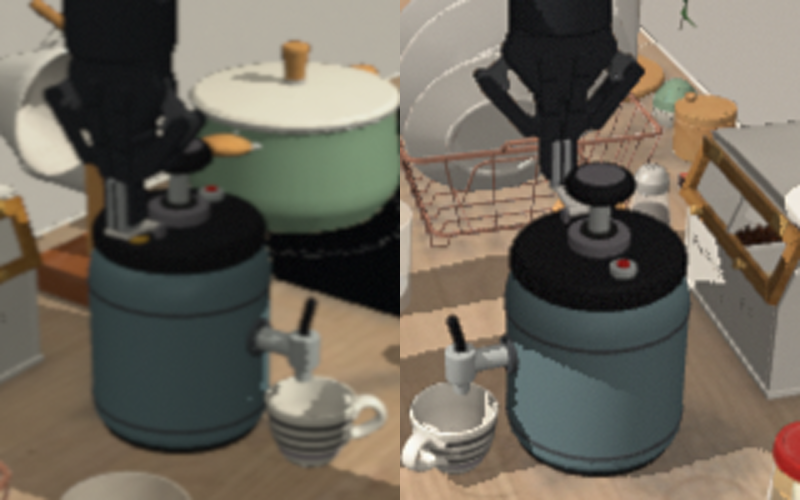

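>>> step_arm(increments=[{"dp": [0,0,0.003],"rot": [0,0,0],"grip": 0.0},{"dp": [0,0,0.006],"rot": [0,0,0],"grip": 0.0},{"dp": [0,0,0.008],"rot": [0,0,0],"grip": 0.0},{"dp": [0,0,0.008],"rot": [0,0,0],"grip": 0.0}])

```text
time_s: 5.05
position: [569.0, 186.0, 178.3]
eef_rot: [-3.14, 0.0, -1.57]
ft_force: [-3.5, 1.0, 8.0]
width: -0.001
```

>>> step_arm(increments=[{"dp": [0,0,0.002],"rot": [0,0,0],"grip": 0.0},{"dp": [0,0,0.003],"rot": [0,0,0],"grip": 0.0},{"dp": [0,0,0.003],"rot": [0,0,0],"grip": 0.0}])

```text
time_s: 5.35
position: [569.3, 186.1, 178.0]
eef_rot: [-3.138, 0.001, -1.57]
ft_force: [-8.0, 0.8, 17.2]
width: -0.002
```

```bash
python3 snap.py 6
```

```text
[569.3 186.1 178. ] [-8.   0.8 17.2] 5.35
```

View pics/s6.png

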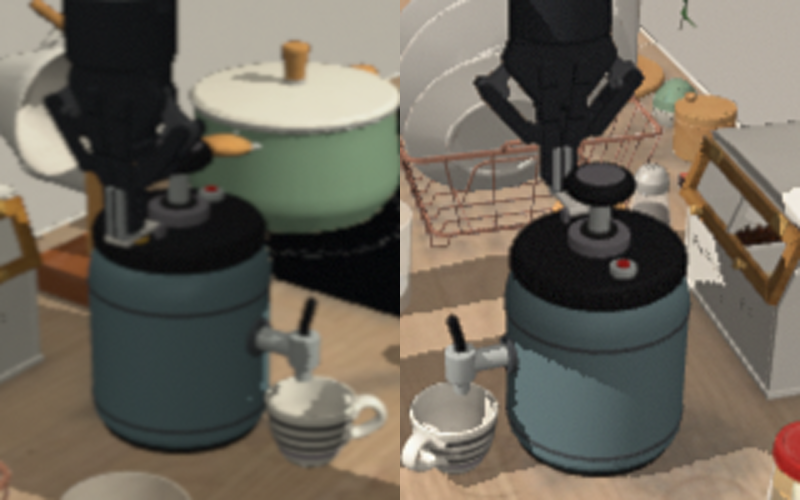

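>>> step_arm(increments=[{"dp": [0,0,-0.01],"rot": [0,0,0],"grip": 0.0},{"dp": [0,0,-0.05],"rot": [0,0,0],"grip": 0.0},{"dp": [0,0,-0.09],"rot": [0,0,0],"grip": 0.0},{"dp": [0.035,-0.002,-0.1],"rot": [0,0,0],"grip": 0.0},{"dp": [0.076,-0.008,-0.1],"rot": [0,0,0],"grip": 0.0},{"dp": [0.076,-0.008,-0.1],"rot": [0,0,0],"grip": 0.0},{"dp": [0.076,-0.008,-0.1],"rot": [0,0,0],"grip": 0.0}])

```text
time_s: 6.15
position: [577.0, 109.1, 273.1]
eef_rot: [3.141, -0.0, -1.573]
ft_force: [0.4, 0.4, -0.3]
width: 0.006
```

```bash
python3 snap.py 7
```

```text
[577.  109.1 273.1] [ 0.4  0.4 -0.3] 6.15
```

View pics/s7.png

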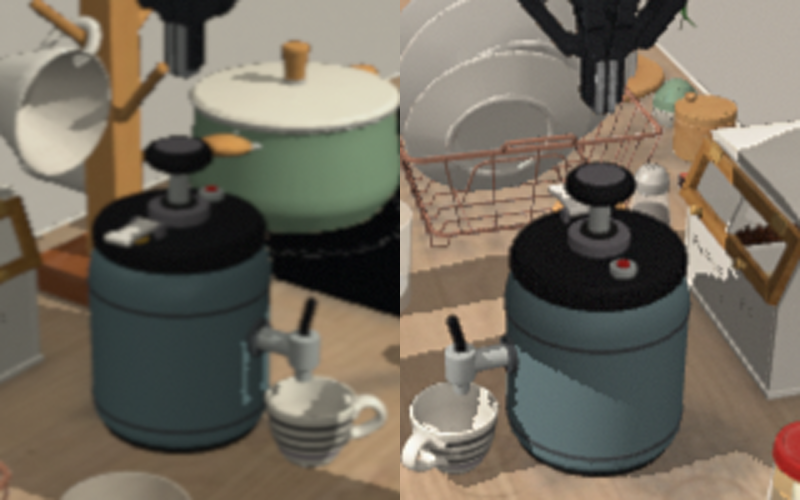

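Run:
```python
from h import *
f=lambda p:((p-[240,120])*2.5)
g=lambda P:(f(proj("scene",P)),(proj("side",P)-[280,150])*2.5+[400,0])
for P in [(577,109,271),(577,109,221),(572,113,221),(575,116,221),(566,187,176),(567,182,185),(568,178,190)]: print(P,*g(P))
```

```text
(577, 109, 271) [185.5   72.25] [603.5  109.75]
(577, 109, 221) [186.   139.75] [601.5  176.25]
(572, 113, 221) [188.   142.75] [593.   174.75]
(575, 116, 221) [182. 143.] [595.75 172.5 ]
(566, 187, 176) [128.25 235.  ] [556.25 187.25]
(567, 182, 185) [131.75 220.5 ] [559.25 179.25]
(568, 178, 190) [134.25 211.5 ] [562.  175.5]
```

>>> step_arm(increments=[{"dp": [-0.006,-0.001,0.02],"rot": [0,0,0],"grip": 0.0},{"dp": [-0.006,-0.001,0.043],"rot": [0,0,0],"grip": 0.0},{"dp": [-0.006,-0.001,0.054],"rot": [0,0,0],"grip": 0.0},{"dp": [-0.006,-0.001,0.064],"rot": [0,0,0],"grip": 0.0},{"dp": [-0.006,-0.001,0.072],"rot": [0,0,0],"grip": 0.0},{"dp": [-0.006,-0.001,0.077],"rot": [0,0,0],"grip": 0.0},{"dp": [-0.006,-0.001,0.078],"rot": [0,0,0],"grip": 0.0}])

```text
time_s: 6.95
position: [578.0, 117.0, 198.5]
eef_rot: [-3.139, 0.001, -1.569]
ft_force: [-6.4, 3.2, 13.4]
width: 0.005
```

```bash
python3 snap.py 8
```

```text
[578.  117.  198.5] [-6.4  3.2 13.4] 6.95
```

View pics/s8.png

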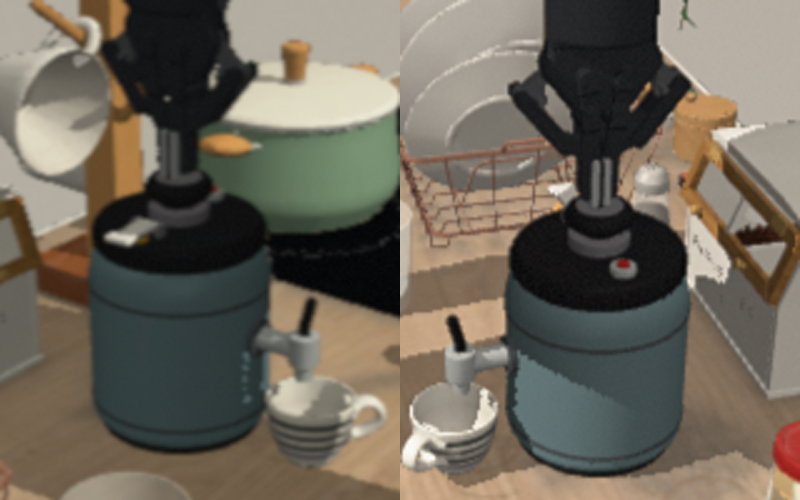

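>>> step_arm(increments=[{"dp": [0,0,-0.016],"rot": [0,0,0],"grip": 0.0},{"dp": [0,0,-0.033],"rot": [0,0,0],"grip": 0.0},{"dp": [0,0,-0.033],"rot": [0,0,0],"grip": 0.0},{"dp": [0,0,-0.02],"rot": [0,0,0],"grip": 0.0},{"dp": [0,0,-0.01],"rot": [0,0,0],"grip": 0.0},{"dp": [0,0,0.0],"rot": [0,0,0],"grip": 0.0},{"dp": [0,0,0.001],"rot": [0,0,0],"grip": 0.0},{"dp": [0,0,0.001],"rot": [0,0,0],"grip": 0.0}])

```text
time_s: 7.85
position: [579.4, 116.2, 198.4]
eef_rot: [-3.135, 0.001, -1.57]
ft_force: [-2.3, 1.2, 17.2]
width: 0.004
```

>>> step_arm(increments=[{"dp": [0,0,-0.016],"rot": [0,0,0],"grip": 0.0},{"dp": [0,0,-0.033],"rot": [0,0,0],"grip": 0.0},{"dp": [0,0,-0.033],"rot": [0,0,0],"grip": 0.0},{"dp": [0,0,-0.02],"rot": [0,0,0],"grip": 0.0},{"dp": [0,0,-0.01],"rot": [0,0,0],"grip": 0.0},{"dp": [0,0,0.0],"rot": [0,0,0],"grip": 0.0},{"dp": [0,0,0.0],"rot": [0,0,0],"grip": 0.0},{"dp": [0,0,0.0],"rot": [0,0,0],"grip": 0.0}])

```text
time_s: 8.65
position: [578.9, 116.1, 198.4]
eef_rot: [-3.136, 0.001, -1.57]
ft_force: [-4.4, 1.8, 21.1]
width: 0.001
```

```bash
python3 snap.py 9
```

```text
[578.9 116.1 198.4] [-4.4  1.8 21.1] 8.65
```

View pics/s9.png

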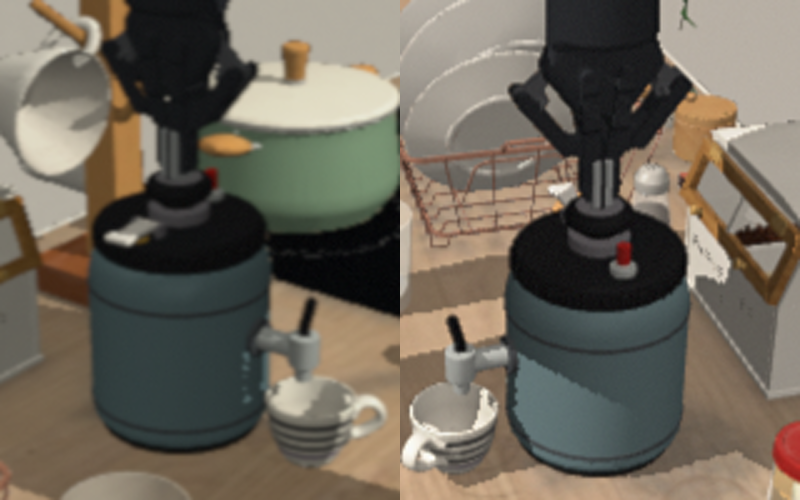

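The vent works: the pin's top rose from row 265 to 246 in the side half of the picture, so it is partly out, with no white band showing yet. I'll keep stroking.

>>> step_arm(increments=[{"dp": [0,0,-0.016],"rot": [0,0,0],"grip": 0.0},{"dp": [0,0,-0.033],"rot": [0,0,0],"grip": 0.0},{"dp": [0,0,-0.033],"rot": [0,0,0],"grip": 0.0},{"dp": [0,0,-0.02],"rot": [0,0,0],"grip": 0.0},{"dp": [0,0,-0.01],"rot": [0,0,0],"grip": 0.0},{"dp": [0,0,0.0],"rot": [0,0,0],"grip": 0.0},{"dp": [0,0,0.0],"rot": [0,0,0],"grip": 0.0},{"dp": [0,0,0.0],"rot": [0,0,0],"grip": 0.0}])

```text
time_s: 9.55
position: [578.7, 116.0, 198.4]
eef_rot: [-3.136, 0.001, -1.57]
ft_force: [-5.7, 2.1, 22.0]
width: -0.003
```

```bash
python3 snap.py 10
```

```text
[578.7 116.  198.4] [-5.7  2.1 22. ] 9.55
```

>>> step_arm(increments=[{"dp": [0,0,-0.016],"rot": [0,0,0],"grip": 0.0},{"dp": [0,0,-0.033],"rot": [0,0,0],"grip": 0.0},{"dp": [0,0,-0.033],"rot": [0,0,0],"grip": 0.0},{"dp": [0,0,-0.02],"rot": [0,0,0],"grip": 0.0},{"dp": [0,0,-0.01],"rot": [0,0,0],"grip": 0.0},{"dp": [0,0,0.0],"rot": [0,0,0],"grip": 0.0},{"dp": [0,0,0.0],"rot": [0,0,0],"grip": 0.0},{"dp": [0,0,0.0],"rot": [0,0,0],"grip": 0.0}])

```text
time_s: 10.45
position: [578.6, 116.0, 198.4]
eef_rot: [-3.136, 0.001, -1.57]
ft_force: [-6.6, 2.6, 23.4]
width: -0.002
```

```bash
python3 snap.py 11
python3 - <<'E'
import cv2,numpy as np
a=[cv2.imread(f"pics/s{k}.png")[:,400:][190:320,170:290] for k in(8,9,10,11)]
cv2.imwrite("pics/pins.png",cv2.resize(np.hstack(a),(800,217)))
E
```

```text
[578.6 116.  198.4] [-6.6  2.6 23.4] 10.45
```

View pics/pins.png

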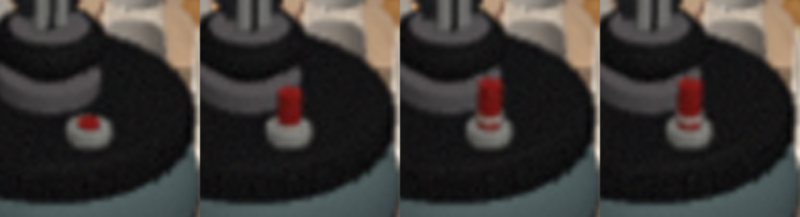

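The pin is the same in the last two frames, with the white band showing. I'll do one more stroke for certainty, then retreat.

>>> step_arm(increments=[{"dp": [0,0,-0.016],"rot": [0,0,0],"grip": 0.0},{"dp": [0,0,-0.033],"rot": [0,0,0],"grip": 0.0},{"dp": [0,0,-0.033],"rot": [0,0,0],"grip": 0.0},{"dp": [0,0,-0.02],"rot": [0,0,0],"grip": 0.0},{"dp": [0,0,-0.01],"rot": [0,0,0],"grip": 0.0},{"dp": [0,0,0.0],"rot": [0,0,0],"grip": 0.0},{"dp": [0,0,0.0],"rot": [0,0,0],"grip": 0.0},{"dp": [0,0,0.0],"rot": [0,0,0],"grip": 0.0}])

```text
time_s: 11.35
position: [578.6, 116.0, 198.4]
eef_rot: [-3.136, 0.001, -1.57]
ft_force: [-7.1, 1.6, 23.6]
width: -0.001
```

>>> step_arm(increments=[{"dp": [0,0,-0.016],"rot": [0,0,0],"grip": 0.0},{"dp": [0,0,-0.033],"rot": [0,0,0],"grip": 0.0},{"dp": [0,0,-0.06],"rot": [0,0,0],"grip": 0.0},{"dp": [0,0,-0.1],"rot": [0,0,0],"grip": 0.0},{"dp": [0,0,-0.14],"rot": [0,0,0],"grip": 0.0},{"dp": [0.04,0,-0.15],"rot": [0,0,0],"grip": 0.0},{"dp": [0.08,0,-0.15],"rot": [0,0,0],"grip": 0.0},{"dp": [0.08,0,-0.15],"rot": [0,0,0],"grip": 0.0}])

```text
time_s: 12.15
position: [577.8, 33.0, 342.2]
eef_rot: [3.138, -0.001, -1.574]
ft_force: [1.2, 0.3, -0.2]
width: 0.001
```

```bash
python3 snap.py 12
python3 - <<'E'
from h import *
import cv2
im=manip.capture("wrist"); cv2.imwrite("pics/wrist12.png",im[:,:,::-1])
print("pin",[proj("wrist",p) for p in [(583,68.5,192)]])
s=manip.capture("scene");d=manip.capture("side")
for n,x in(("scene",s),("side",d)):
    o=cv2.imread(f"pics/{n}0.png")[:,:,::-1]
    diff=(np.abs(o.astype(int)-x).max(2)>40).astype(np.uint8)*255
    cv2.imwrite(f"pics/{n}_diff.png",diff)
cv2.imwrite("pics/diff.png",cv2.resize(np.hstack([cv2.imread("pics/scene_diff.png"),cv2.imread("pics/side_diff.png")]),(800,300)))
E
```

```text
[577.8  33.  342.2] [ 1.2  0.3 -0.2] 12.15
pin [array([316.1, 258. ])]
```

View pics/s12.png

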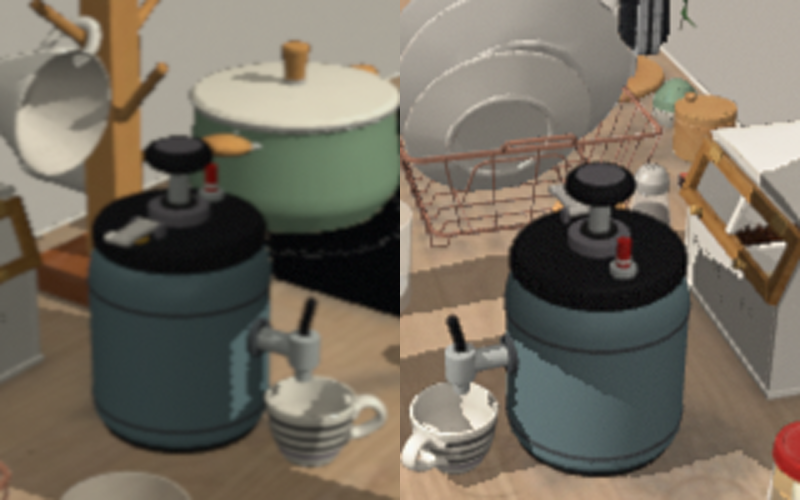

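View pics/diff.png

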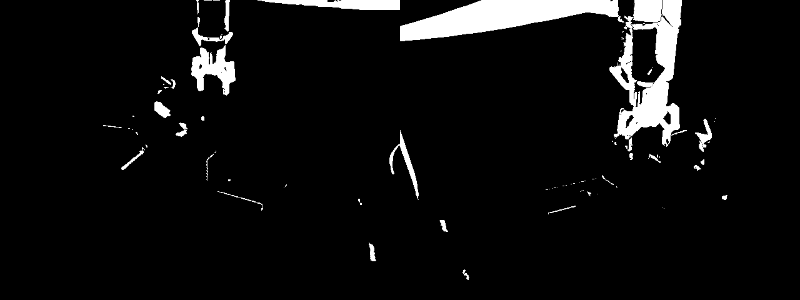

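The final picture shows the knob up (side row 178, as at the start), the pin out with its white band (side 624,245) and the tab flat (scene 130,235). Apart from the arm, the tab and the pin, only shadows differ from the first pictures.

```bash
python3 -c "
from bench import manip
print(manip.finish_job())"
```

```text
the job is handed in; nothing more can be done
None
```

The keg is ready to serve and the job is handed in at about 12.5 s. I pressed the vent tab down to its stop with the shut fingertips, at about 17 N. I then gave the pump knob six full strokes, each at 24 N or less, and lifted the arm clear.

**Final checks:**
- **Pin:** it stands out with its white band showing. It stopped rising after stroke four: its picture was the same after stroke five, and I added a sixth for certainty.
- **Vent tab:** it looks flat on the lid, and pressure did build.
- **Knob:** it is back up at its starting height.
- **Other things:** before-and-after pictures show nothing else moved; only shadows changed. The robot was touching nothing.

**What disagreed:**
- **Fingertip length:** the shut fingertips reached only about 2 mm past the tool centre, not the stated 25 mm. I went by contact force instead.
- **Keg position:** the first camera estimates differed by about 10 mm. I corrected the position against the fingertips before pumping.

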